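# Uncover the balance pan and hold the calibration weight ready above it

### The job

Get the balance ready for calibration: lift the guard off its weighing pan and hang it by its centre hole on the parking post, fully down on the collar, and let go of it. Then take the larger of the two brass weights over the rim of the draught shield and finish still holding it, upright and still, over the middle of the pan with its underside about a centimetre above the pan; the weight must never touch any part of the balance. Leave the small weight and the glass beaker where they stand.

Things in the scene. Friction and masses are not known exactly. Their poses are not given: they have to be found in the camera images.
- pan_center (a point): Middle of the pan's top face on the fixed white bench balance. Pan: level steel disc, 90 mm across, top 62 mm above the worktop. Concentric round it stands the draught shield, an open aluminium ring, 150 mm outer, 144 mm inner diameter, rim 38 mm above the pan's top. Balance body 164 mm wide, its top 48 mm above the worktop. z up, x from the display (front) to the back.
- guard_grip (a point): Centre of the handle bar of the pan guard: loose grey ring plate (84 mm across, 5 mm thick, about 80 g) lying flat on the pan at the start. A bridge handle spans its 16 mm centre hole: bar 59 mm long (guard's x), 10 mm wide (y; grip here), 14 mm high, its centre right over the hole's centre, 52 mm above the plate's underside; 40 mm clear between plate and bar. z up.
- post_seat (a point): Centre of the top of the collar (44 mm across) of the fixed parking post, 55 mm above the worktop. An 8 mm pin with tapered tip rises 20 mm above it. The guard's hole goes over the pin and its plate rests flat on the collar, the handle bar's centre then 52 mm above this point. Round foot 76 mm across. z up.
- big_weight_center (a point): Centre, half-way up, of the larger brass weight: loose, upright cylinder with a knob on top, 25 mm in diameter, 41 mm high (so its underside is 20.5 mm below this point), 100 g; the straight body reaches about 30 mm up. Stands on the worktop. z up.
- small_weight_center (a point): Centre of the smaller brass weight, same shape, 20 mm in diameter and 35 mm high, loose, on the worktop: must stay where it is. It may stand at either of the two places.
- beaker_center (a point): Centre of a loose small glass beaker, 55 mm in diameter and 66 mm high, on the worktop: must stay where it is.
Things that resemble listed ones, but are neither listed nor needed, are in the scene too. Leave any pink look-alike of the part that bears big_weight_center alone. What is shaped like the part that bears guard_grip but green is not meant.

How it is judged:
By the outcome, as a careful person would: the job done as asked, in the order asked, and still so for the second after the job is handed in, while the arm keeps its last pose, push and grip.
It also fails if it takes over 58 s, if anything falls off the work surface, if the arm or the gripper's body presses on something with over 40 N, if the wrist force passes 120 N, or if a joint passes its speed limit or range.

### The arm

A 6-joint arm with a two-finger parallel gripper is mounted at the origin on the work surface; the furniture and walls round the work are solid. World frame = base frame: x ahead of the robot, y to its left, z up, the work surface at z = 0. Lengths are in m, angles in rad, forces in N, time in s.
With the tool pointing down it reaches from about 0.375 to 0.9 m from the base axis. Payload 3.1 kg.
Tool frame: the origin (TCP) lies on the centre line of the jaws, within the pads' length; the fingertips stand 19 mm ahead of it and the grasp point (between the pads) is the TCP (arm.tcp_to_tips is the distance from the TCP to the fingertips, in m); z points along the fingers, y is the line along which they close (so a half turn about z gives the same grasp; the last joint's range is limited). The gripper opens to 85 mm and grips with 20 to 120 N. Pads are 22 mm wide; open, the fingers measure 114 mm over their backs; the gripper's body (76 mm by 85 mm) begins 54 mm behind the grasp point. The pads swing forward as they close: fully open they stand 13 mm farther back than shut.
Start: joints at [-1.425, 0.527, 1.433, -0, 1.181, -0.178], TCP at [0.199, -0.592, 0.25] pointing down, gripper open.
Joint ranges: [-3.08, 3.08], [-0.75, 2.2], [0.22, 2.44], [-1.43, 4.57], [0, 2.65], [-2.85, 2.85]. Speed limits (rad/s): [2.79, 2.79, 3.14, 3.14, 3.14, 3.14].

### API

Orientations are given as a unit quaternion [x, y, z, w].
In Python, from station import arm gives the robot as it stands. The module is installed in compiled form; this text tells all that it offers.
- The arm moves only by the tool drive_tool, never from a script. Its argument "commands" is a list of rows, each a list of 3 entries, a list of its own where there are three numbers: the shift along the tool's x, y, z in m, then the turn, a rotation vector about the tool's x, y, z in rad, then the closure, from -1 (fully open) to 1 (shut). In form: [[[x, y, z], [ax, ay, az], fingers], ...]. A call has 1 to 12 rows; each row shifts and turns the commanded pose from where the row before left it, along the tool's axes as they then stand; what a row does not reach is not made up. A row lasts 1/8 s, in which the tool goes at most 62.5 mm and 10.7 degrees, less where a joint would pass 70% of its speed; a pose out of reach is approached as far as the arm can. A call is refused whole if a number of a shift passes 0.0625 or a number of a turn 0.188, either way. A call with a gripper value outside its range is refused whole. The fingers move at their own pace and stop on an object; "grip_force" is the grip in N (left out, the last holds). Time passes only in rows, so rows that do not move let the fingers close. It gives the time, the measured TCP pose, the force, the opening and the grip force at its end, in the units of the state.
- arm.get_obs(): the state, without advancing time (a new reading comes with each control period).
- arm.capture(name): name is "side" or "top" or "wrist"; returns a dict with "color" (400x640x3 uint8, red, green, blue), "fx", "fy", "cx", "cy" (pixels), "camera_from_world" (4x4, takes a point from world to camera coordinates). Camera axes: x right, y down, z forward; pixel columns grow to the right and rows downward; lengths in m; the calibration is good to about 2 mm. The wrist camera is an equidistant fisheye: a pixel r from the principal point sees the ray r / f radians off the axis. A picture is of the moment at which its call begins. There is no depth.
- arm.close_job(): hands the job in; it is judged then, once.
Trained networks look in the newest picture that a camera, given by its name, has taken for a name from the list of things; names that differ only in an ending like _2 or _b are one class to them, and where a whole thing is asked for, a point or a joint stands for the part that bears it (a point fixed in the world has none). Each returns a list of dicts, best first, with "confidence" (0 to 1); they miss things now and then, are a little off and sometimes report something else, mostly with a low value. They report only what shows in the picture. A call takes as long as a camera call. They do not tell look-alikes from the thing itself.
- arm.look_for(camera, thing): "position" ([column, row] as shares, 0 to 1, of the picture: columns of its width, rows of its height, amid what is visible of it).
- arm.cut_out(camera, thing): "region" (400x640 bool, what is visible of it) and "position" ([column, row] as shares, 0 to 1, of the picture: columns of its width, rows of its height, amid what is visible of it).
The state is a dict: "time_s": time; "joints": joint angles; "qd": joint speeds; "joint_torque": joint torques, N m; "position": TCP position; "tool_rot": TCP orientation; "ft_force": force on the tool from outside, world axes, zero at the start; "moment": the same for the moment, N m; "grip_width": finger opening in m; "gripper_force": force on a finger pad.
Only numpy, scipy, OpenCV 4.12 (cv2) and the standard library are available. Lean on these libraries where they do the work, as an engineer would, in place of code of your own. Each camera call takes 0.05 s, during which the arm holds its last target. There are 200 camera calls.

## Working session

There is one attempt and no reset: what is moved stays moved. The work goes in short steps, Python scripts to look and compute and a tool call to move; the robot and the scene stay as the last step left them, time stands still between calls to the robot, and variables do not carry over. Pictures are saved under pics/ and viewed, at most 13 in all, crops included, and the job is handed in when it is done.

Besides the shell and the picture viewer there is one more tool, called after "Call:" by a JSON object that holds its "api" and its "payload". drive_tool: Moves the arm, as the interface text tells. Its arguments: {"type":"object","properties":{"commands":{"type":"array","items":{"type":"array"}},"grip_force":{"type":"number"}},"required":["commands"]}

```bash
mkdir -p pics; cat > h.py <<'E'
import numpy as np, cv2
from station import arm
from scipy.spatial.transform import Rotation as R
def ray(c,u,v):
    T=np.array(c["camera_from_world"]);Rm=T[:3,:3];o=-Rm.T@T[:3,3]
    x=(u-c["cx"])/c["fx"];y=(v-c["cy"])/c["fy"]
    if c.get("fish"):
        r=np.hypot(x,y);d=np.array([x/r*np.sin(r),y/r*np.sin(r),np.cos(r)]) if r>1e-9 else np.array([0,0,1.])
    else: d=np.array([x,y,1.])
    return o,Rm.T@(d/np.linalg.norm(d))
def atz(c,u,v,z):
    o,d=ray(c,u,v);return o+d*(z-o[2])/d[2]
def tri(rs):
    A=sum(np.eye(3)-np.outer(d,d) for o,d in rs);b=sum((np.eye(3)-np.outer(d,d))@o for o,d in rs);return np.linalg.solve(A,b)
def proj(c,p):
    T=np.array(c["camera_from_world"]);q=T[:3,:3]@p+T[:3,3]
    if c.get("fish"):
        n=np.hypot(q[0],q[1]);t=np.arctan2(n,q[2]);s=t/max(n,1e-9);return c["cx"]+c["fx"]*q[0]*s,c["cy"]+c["fy"]*q[1]*s
    return c["cx"]+c["fx"]*q[0]/q[2],c["cy"]+c["fy"]*q[1]/q[2]
def cap(n):
    c=arm.capture(n)
    if n=="wrist":c["fish"]=True
    return c
def save(c,f): cv2.imwrite("pics/"+f,c["color"][:,:,::-1])
E
python3 - <<'E'
from h import *
np.set_printoptions(precision=4,suppress=True)
cs={}
for n in("top","side","wrist"):
    c=cs[n]=cap(n);save(c,n+"0.png")
    T=np.array(c["camera_from_world"]);print(n,c["fx"],-T[:3,:3].T@T[:3,3],T[2,:3])
    for t in("pan_center","guard_grip","post_seat","big_weight_center","small_weight_center","beaker_center"):
        print(" ",t,[(round(r["position"][0]*640,1),round(r["position"][1]*400,1),round(r["confidence"],2)) for r in arm.look_for(n,t)])
print(arm.get_obs())
E
```

```text
top 401.9111223744622 [0.3478 0.0429 0.9879] [ 0.1687 -0.0042 -0.9857]
  pan_center [(293.5, 246.0, 0.59), (292.7, 226.4, 0.53)]
  guard_grip [(361.1, 255.0, 0.87), (291.1, 226.7, 0.76)]
  post_seat [(196.3, 231.8, 0.85)]
  big_weight_center [(409.4, 218.8, 0.65), (417.6, 244.1, 0.58)]
  small_weight_center []
  beaker_center [(198.3, 175.4, 0.64)]
side 419.0797777390955 [ 0.7283 -0.7867  0.5029] [-0.2382  0.8833 -0.4039]
  pan_center [(294.9, 218.4, 0.7)]
  guard_grip [(294.4, 203.2, 0.8), (247.3, 261.7, 0.69)]
  post_seat [(320.0, 183.4, 0.54)]
  big_weight_center [(225.4, 305.2, 0.68), (261.5, 299.2, 0.57), (365.5, 189.0, 0.32)]
  small_weight_center [(288.3, 284.1, 0.53)]
  beaker_center [(364.7, 190.2, 0.81)]
wrist 309.70691628693146 [ 0.2642 -0.5705  0.3736] [-0.2546 -0.0876 -0.9631]
  pan_center [(17.8, 4.5, 0.56)]
  guard_grip [(61.2, 3.5, 0.39)]
  post_seat []
  big_weight_center []
  small_weight_center []
  beaker_center []
{'time_s': 1.05, 'joints': array([-1.4245,  0.5275,  1.4327, -0.    ,  1.1814, -0.1785]), 'qd': array([-0.0005, -0.0006,  0.0004,  0.001 , -0.002 , -0.0018]), 'joint_torque': array([  0.0002, -44.2334, -17.8426,  -0.0002,   0.0007,  -0.    ]), 'position': array([ 0.1995, -0.5923,  0.2503]), 'tool_rot': array([ 0.9868,  0.1617, -0.    , -0.    ]), 'ft_force': array([ 0.9952, -0.0924,  0.6992]), 'moment': array([0.0052, 0.0675, 0.0119]), 'gripper_force': 0.0, 'grip_width': 0.08560787696126312}
```

View pics/top0.png

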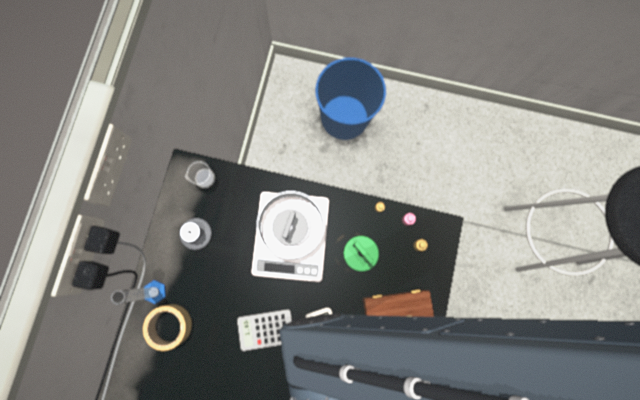

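View pics/side0.png

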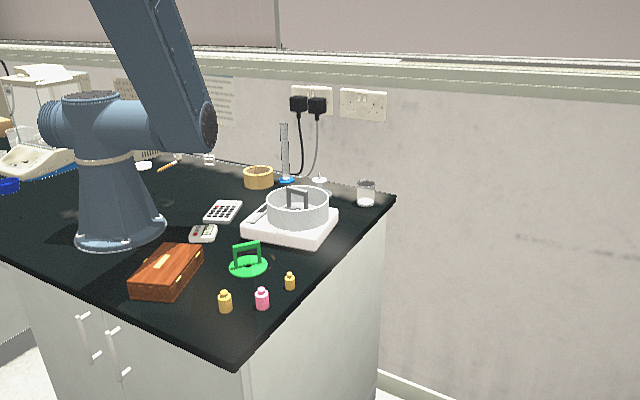

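The top view shows the balance at about (291,226) with the grey guard on it. The green look-alike is at (361,254), the post at (193,233) and the beaker at (200,176). The weights are brass (380,207), pink (410,218) and brass (421,245). In the side view the same brass weights are at (290,281) and (225,301), and the pink one is at (262,298).

```bash
cat > m.py <<'E'
from h import *
np.set_printoptions(precision=4,suppress=True)
ct=cap("top");cs=cap("side")
def reg(cam,c,thing):
    out=[]
    for r in arm.cut_out(cam,thing):
        m=r["region"];ys,xs=np.nonzero(m)
        hsv=cv2.cvtColor(c["color"],cv2.COLOR_RGB2HSV)[m].mean(0)
        out.append((r["confidence"],xs.mean(),ys.mean(),xs.min(),xs.max(),ys.min(),ys.max(),m.sum(),*hsv))
    return out
if __name__=="__main__":
  for cam,c in(("top",ct),("side",cs)):
    for t in("pan_center","guard_grip","post_seat","big_weight_center","small_weight_center","beaker_center"):
      for o in reg(cam,c,t): print(cam,t,np.round(o,2))
  print("pan z.062",atz(ct,291,226.6,.1),atz(cs,297,205,.09))
  print("guardbar",tri([ray(ct,291.1,226.7),ray(cs,294.4,203.2)]))
  print("post top", tri([ray(ct,190,231),ray(cs,320,181)]))
  for n,a,b,z in(("B1",(421,245),(225,301),.02),("B2",(380,207),(290,282),.018),("pink",(410,218),(262,299),.02)):
    print(n,atz(ct,*a,z),atz(cs,*b,z),tri([ray(ct,*a),ray(cs,*b)]))
  print("beaker",atz(ct,200,176,.05),atz(cs,366,194,.033))
  a=cv2.resize(ct["color"][160:280,160:320],None,fx=4.5,fy=4.5,interpolation=cv2.INTER_CUBIC)
  b=cv2.resize(ct["color"][190:270,340:440],None,fx=4.5,fy=4.5,interpolation=cv2.INTER_CUBIC)
  cv2.imwrite("pics/topcrop.png",a[:,:,::-1])
  s=cv2.resize(cs["color"][165:325,210:390],None,fx=3.7,fy=3.7,interpolation=cv2.INTER_CUBIC)
  cv2.imwrite("pics/sidecrop.png",s[:,:,::-1])
E
python3 m.py
```

```text
top pan_center [   0.57  290.58  238.5   252.    328.    192.    280.   4805.     35.67
    2.24  228.37]
top guard_grip [  0.91 360.58 253.33 344.   377.   236.   270.   950.    65.39 116.06
 206.65]
top guard_grip [  0.7  289.49 227.32 272.   307.   211.   244.   965.    36.03   1.67
 212.01]
top post_seat [  0.82 195.12 234.23 179.   211.   219.   249.   818.    77.16   4.85
 176.37]
top big_weight_center [  0.4  419.79 245.28 414.   426.   240.   250.   116.    20.84 114.34
 205.04]
top beaker_center [  0.68 200.41 174.86 186.   214.   162.   187.   542.    54.66   9.14
 158.86]
side pan_center [   0.57  291.89  220.28  240.    338.    186.    252.   4016.     30.91
    9.21  214.61]
side guard_grip [  0.73 296.1  198.56 282.   311.   186.   209.   400.    50.2    5.66
 167.17]
side guard_grip [  0.67 247.06 260.84 229.   267.   240.   278.   998.    67.55 141.69
 203.82]
side post_seat [  0.43 320.85 182.88 312.   331.   174.   196.   180.    40.51   6.44
 215.04]
side big_weight_center [  0.75 224.4  301.23 218.   232.   289.   312.   265.    22.83 119.25
 205.1 ]
side big_weig
[... 219 characters left out ...]
  0.69 296.41 198.84 282.   312.   185.   210.   463.    48.6    5.67
 172.44]
side small_weight_center [  0.68 289.03 280.35 285.   293.   272.   288.   132.    23.48 116.72
 210.55]
side beaker_center [  0.82 365.64 192.17 356.   375.   178.   206.   473.    33.16  13.19
 191.81]
pan z.062 [0.441  0.0814 0.1   ] [0.4522 0.0611 0.09  ]
guardbar [0.4409 0.0813 0.0848]
post top [0.4416 0.3199 0.0491]
B1 [ 0.3978 -0.226   0.02  ] [ 0.3993 -0.2248  0.02  ] [ 0.3987 -0.2255  0.0203]
B2 [ 0.4925 -0.133   0.018 ] [ 0.4965 -0.1381  0.018 ] [ 0.4939 -0.1334  0.0142]
pink [ 0.4635 -0.2039  0.02  ] [ 0.4635 -0.2035  0.02  ] [ 0.4636 -0.2038  0.0203]
beaker [0.5727 0.2992 0.05  ] [0.582  0.2909 0.033 ]
```

View pics/topcrop.png

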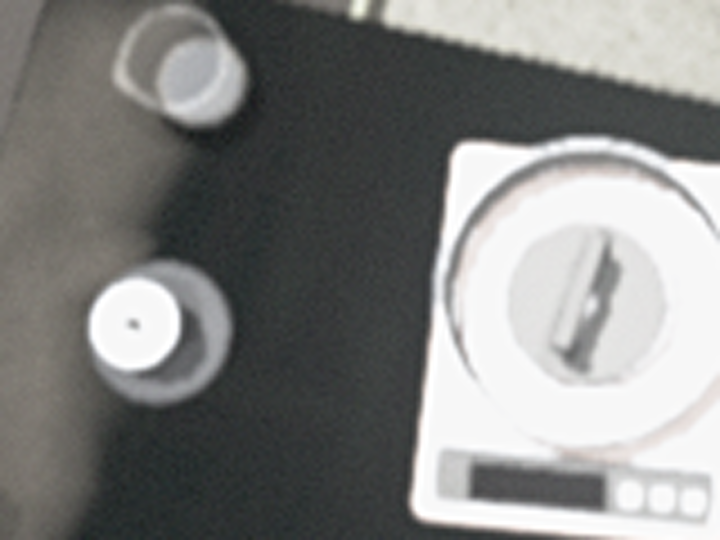

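View pics/sidecrop.png

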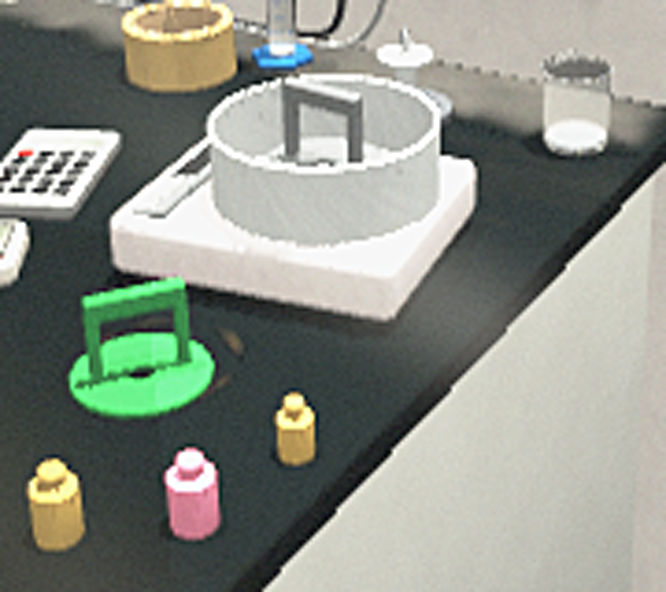

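The top crop shows the handle bar running roughly from (590,232) to (567,348) in crop pixels, with the guard plate centred near (587,303). The collar is centred near (136,324). In the side crop the brass weight at the left is the taller one, so it is the big weight.

```bash
cat >> h.py <<'E'
def go(p,yaw):
    o=arm.get_obs();Rm=R.from_quat(o["tool_rot"]).as_matrix();t=R.from_euler('z',yaw)*R.from_euler('x',np.pi)
    t2=R.from_euler('z',yaw+np.pi)*R.from_euler('x',np.pi)
    rv=min(((R.from_matrix(Rm).inv()*q).as_rotvec() for q in(t,t2)),key=np.linalg.norm)
    sh=Rm.T@(np.array(p)-o["position"])
    print("pos",o["position"].round(4),"sh",sh.round(4),"rv",rv.round(4),"t",o["time_s"],"j6",o["joints"].round(2))
E
python3 - <<'E'
from h import *
np.set_printoptions(precision=4,suppress=True)
c=cap("top");s=cap("side")
f=lambda u,v:(160+u/4.5,160+v/4.5)
print("bar",atz(c,*f(578,290),.121),"ends",atz(c,*f(592,233),.121),atz(c,*f(567,348),.121))
print("plate",atz(c,*f(587,303),.067),"post",atz(c,*f(136,324),.055),"pin",atz(c,*f(133,323),.075))
print("foot",atz(c,*f(160,332),.01))
g=lambda u,v:(210+u/3.7,165+v/3.7)
print("side collar",atz(s,*g(404,55),.055),"barctr",atz(s,*g(323,95),.118))
print("rim side",atz(s,*g(325,122),.1),"rim top", atz(c,*f(590,300),.1))
go([.45,-.25,.27],.32)
go([.44,.085,.27],0)
E
```

```text
bar [0.4436 0.0859 0.121 ] ends [0.4711 0.0788 0.121 ] [0.4158 0.0916 0.121 ]
plate [0.4428 0.0841 0.067 ] post [0.4386 0.3176 0.055 ] pin [0.4372 0.3132 0.075 ]
foot [0.4383 0.3177 0.01  ]
side collar [0.4408 0.3137 0.055 ] barctr [0.448  0.0806 0.118 ]
rim side [0.4492 0.0789 0.1   ] rim top [0.4408 0.0811 0.1   ]
pos [ 0.1995 -0.5923  0.2503] sh [ 0.3467 -0.2444 -0.0197] rv [-0.      0.      0.0048] t 1.85 j6 [-1.42  0.53  1.43 -0.    1.18 -0.18]
pos [ 0.1995 -0.5923  0.2503] sh [ 0.4441 -0.5651 -0.0197] rv [-0.      0.      0.3248] t 1.85 j6 [-1.42  0.53  1.43 -0.    1.18 -0.18]
```

Call:
{"api": "drive_tool", "payload": {"commands": [[[0.035, -0.024, -0.004], [0, 0, 0], 0], [[0.035, -0.024, -0.004], [0, 0, 0], 0], [[0.035, -0.024, -0.004], [0, 0, 0], 0], [[0.035, -0.024, -0.004], [0, 0, 0], 0], [[0.035, -0.024, -0.004], [0, 0, 0], 0], [[0.035, -0.024, 0], [0, 0, 0], 0], [[0.035, -0.025, 0], [0, 0, 0], 0], [[0.035, -0.025, 0], [0, 0, 0], 0], [[0.034, -0.025, 0], [0, 0, 0], 0], [[0.033, -0.025, 0], [0, 0, 0], 0]], "grip_force": 40}}

```text
time_s: 3.1
position: [0.4513, -0.2492, 0.2705]
tool_rot: [0.987, 0.162, 0.0, 0.0]
ft_force: [-0.5, -0.8, 0.2]
grip_width: 0.0424
gripper_force: 0.0
```

```bash
python3 - <<'E'
from h import *
go([.42,.085,.27],-.228)
o=arm.get_obs();print(o["grip_width"],o["ft_force"])
E
```

```text
pos [ 0.4513 -0.2492  0.2705] sh [ 0.077  -0.3267  0.0004] rv [ 5.000e-04 -5.000e-04  5.529e-01] t 3.1 j6 [-0.72  0.35  1.68  0.    1.11  0.52]
0.042407569782775226 [-0.45041398 -0.78251418  0.21592854]
```

Call:
{"api": "drive_tool", "payload": {"commands": [[[0.0096, -0.041, 0], [0, 0, 0], 0], [[0.0096, -0.041, 0], [0, 0, 0], 0], [[0.0096, -0.041, 0], [0, 0, 0], 0], [[0.0096, -0.041, 0], [0, 0, 0], 0], [[0.0096, -0.041, 0], [0, 0, 0], 0], [[0.0096, -0.041, 0], [0, 0, 0], 0], [[0.0096, -0.041, 0], [0, 0, 0], 0], [[0.0096, -0.04, 0], [0, 0, 0], 0], [[0, 0, 0], [0, 0, 0.138], 0], [[0, 0, 0], [0, 0, 0.138], 0], [[0, 0, 0], [0, 0, 0.138], 0], [[0, 0, 0], [0, 0, 0.138], 0]]}}

```text
time_s: 4.6
position: [0.419, 0.0842, 0.2705]
tool_rot: [0.993, -0.116, 0.0, -0.0]
ft_force: [0.8, 0.2, -0.2]
grip_width: 0.0428
gripper_force: 0.0
```

```bash
python3 - <<'E'
from h import *
np.set_printoptions(precision=4,suppress=True)
go([.4436,.0855,.27],-.228)
c=cap("wrist");save(c,"w1.png")
T=np.array(c["camera_from_world"]);print(-T[:3,:3].T@T[:3,3],T[2,:3])
for t,z in(("guard_grip",.114),("post_seat",.055),("pan_center",.062),("beaker_center",.033)):
  for r in arm.cut_out("wrist",t):
    ys,xs=np.nonzero(r["region"]);print(t,round(r["confidence"],2),xs.mean(),ys.mean(),xs.min(),xs.max(),ys.min(),ys.max(),atz(c,xs.mean(),ys.mean(),z))
print(proj(c,np.array([.4436,.0855,.121])),proj(c,np.array([.4386,.3176,.055])))
E
```

```text
pos [0.419  0.0842 0.2705] sh [ 0.0237 -0.0069  0.0005] rv [-0.0001 -0.0005 -0.0035] t 4.6 j6 [-0.06  0.23  1.88  0.    1.03  1.74]
[0.4854 0.0685 0.3938] [-0.261   0.0603 -0.9634]
guard_grip 0.71 317.88709677419354 158.36377506538796 280 355 121 198 [0.4512 0.0838 0.114 ]
guard_grip 0.56 451.82514245014244 171.19444444444446 422 485 139 201 [ 0.4116 -0.0397  0.114 ]
post_seat 0.98 160.16554809843402 199.0456375838926 132 186 171 223 [0.4449 0.2912 0.055 ]
pan_center 0.68 323.5614168110919 167.0075281629116 244 397 80 254 [0.4342 0.0829 0.062 ]
beaker_center 0.78 133.85133689839572 100.16631016042781 108 163 79 120 [0.5802 0.3046 0.033 ]
(np.float64(317.84377707296204), np.float64(168.05192020318907)) (np.float64(146.12765022905214), np.float64(208.20504296554023))
```

View pics/w1.png

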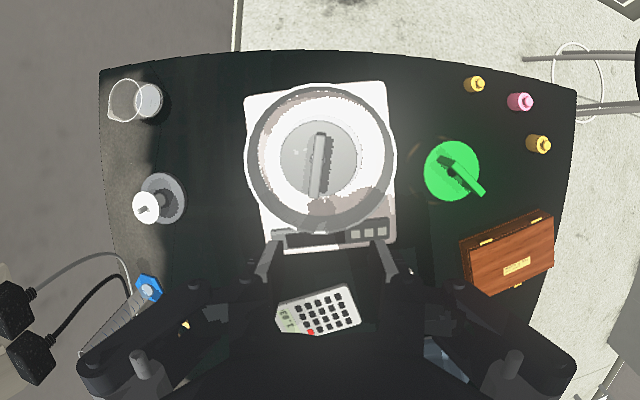

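The wrist view shows the bar from about (321,133) to (312,196). The collar is at (146,208), which matches the post position projected from the top view. I'll zoom in on the bar.

```bash
python3 - <<'E'
import cv2
a=cv2.imread("pics/w1.png")
x=cv2.resize(a[115:215,265:375],None,fx=5,fy=5,interpolation=cv2.INTER_CUBIC)
y=cv2.resize(a[165:235,120:200],None,fx=5,fy=5,interpolation=cv2.INTER_CUBIC)
import numpy as np
o=np.zeros((500,800,3),np.uint8);o[:500,:550]=x;y=y[:,:250];o[:350,550:]=y
cv2.imwrite("pics/w1c.png",o)
E
```

```text
(no output)
```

View pics/w1c.png

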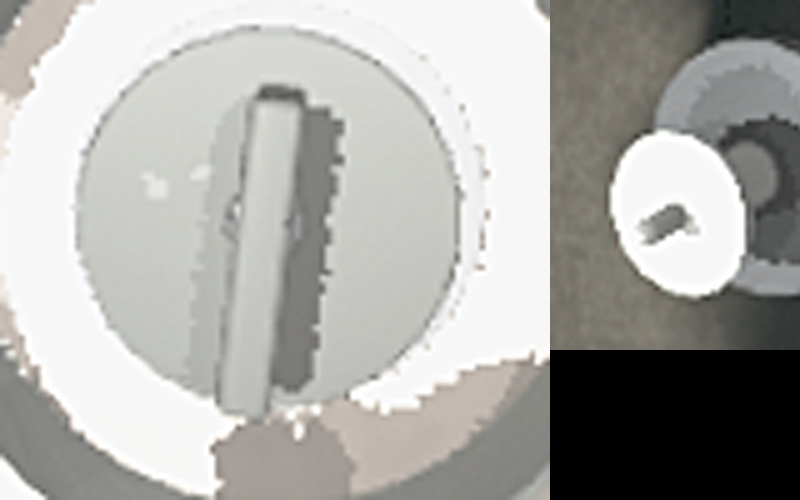

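The crop puts the bar's top face midline from (320.2,135) to (313.8,197.4), the plate centre at (318.6,158) and the collar centre at (145.6,207.6).

```bash
python3 - <<'E'
from h import *
np.set_printoptions(precision=4,suppress=True)
c=cap("wrist")
a,b=atz(c,320.2,135,.121),atz(c,313.8,197.4,.121)
print("bar",a,b,(a+b)/2,np.linalg.norm(a-b),"yaw",np.arctan2(*(a-b)[1::-1]), "plate",atz(c,318.6,158,.067))
print("collar",atz(c,145.6,207.6,.055), proj(c,atz(c,145.6,207.6,.055)))
go([*((a+b)/2)[:2],.17],np.arctan2(*(a-b)[1::-1]))
E
```

```text
bar [0.4718 0.0768 0.121 ] [0.418  0.0953 0.121 ] [0.4449 0.0861 0.121 ] 0.05683222765619322 yaw -0.3313726509634391 plate [0.4456 0.0856 0.067 ]
collar [0.438 0.318 0.055] (np.float64(145.59999999999957), np.float64(207.5999999999997))
pos [0.4189 0.0841 0.2704] sh [ 0.0248 -0.0078  0.1004] rv [-0.     -0.0002  0.1057] t 4.9 j6 [-0.06  0.23  1.88  0.    1.03  1.73]
```

Call:
{"api": "drive_tool", "payload": {"commands": [[[0, 0, 0], [0, 0, 0.074], 0], [[0.012, -0.0046, 0.03], [0, 0, 0], 0], [[0.012, -0.0047, 0.03], [0, 0, 0], 0], [[0, 0, 0.03], [0, 0, 0], 0], [[0, 0, 0.03], [0, 0, 0], 0], [[0, 0, 0], [0, 0, 0], 0]]}}

```text
time_s: 5.65
position: [0.4432, 0.0859, 0.1488]
tool_rot: [0.989, -0.15, -0.003, 0.0]
ft_force: [0.5, -0.6, -0.2]
grip_width: 0.0428
gripper_force: 0.0
```

```bash
python3 - <<'E'
from h import *
np.set_printoptions(precision=4,suppress=True)
go([.4446,.0858,.115],-.30)
c=cap("wrist");x=cv2.resize(c["color"][100:380,180:460],None,fx=2.1,fy=2.1);cv2.imwrite("pics/w2.png",x[:,:,::-1])
print([proj(c,np.array([.4446+k*.0282,.0858-k*.0087,.121])) for k in(-1,0,1)], proj(c,np.array([.4446,.0858,.067])))
E
```

```text
pos [0.4432 0.0859 0.1488] sh [ 0.0015 -0.0004  0.0338] rv [ 0.0012  0.005  -0.0005] t 5.65 j6 [-0.06  0.47  1.95 -0.    0.72  1.81]
[(np.float64(325.0328982696492), np.float64(293.4812206487918)), (np.float64(324.9098236075006), np.float64(246.7815442842006)), (np.float64(324.79016549439046), np.float64(192.8469138207461))] (np.float64(324.97698041628377), np.float64(214.95821850791182))
```

View pics/w2.png

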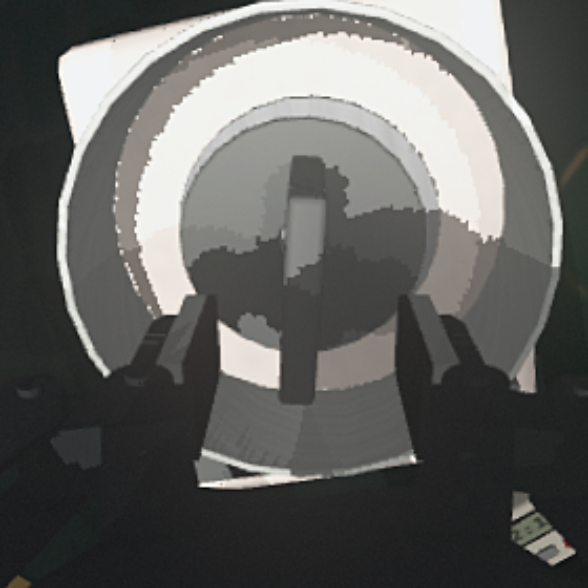

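The bar runs from (325.7,193) to (321.4,292), within a few pixels of the prediction and centred between the fingers. I'll descend and grip.

Call:
{"api": "drive_tool", "payload": {"commands": [[[0.0015, 0.0005, 0.017], [0, 0, 0.02], 0], [[0, 0, 0.017], [0, 0, 0], 0], [[0, 0, 0], [0, 0, 0], 0], [[0, 0, 0], [0, 0, 0], 1], [[0, 0, 0], [0, 0, 0], 1], [[0, 0, 0], [0, 0, 0], 1], [[0, 0, 0], [0, 0, 0], 1], [[0, 0, 0], [0, 0, 0], 1]]}}

```text
time_s: 6.7
position: [0.4465, 0.085, 0.1171]
tool_rot: [0.987, -0.16, 0.001, -0.0]
ft_force: [0.5, 1.7, 6.3]
grip_width: 0.009
gripper_force: 45.1
```

Call:
{"api": "drive_tool", "payload": {"commands": [[[0, 0, -0.01], [0, 0, 0], 1], [[0, 0, -0.02], [0, 0, 0], 1], [[0, 0, -0.025], [0, 0, 0], 1], [[0, 0, -0.025], [0, 0, 0], 1], [[0, 0, -0.02], [0, 0, 0], 1], [[0, 0, 0], [0, 0, 0], 1], [[0, 0, 0], [0, 0, 0], 1]], "grip_force": 60}}

```text
time_s: 7.58
position: [0.4452, 0.0849, 0.2159]
tool_rot: [0.987, -0.16, -0.001, 0.0]
ft_force: [0.3, -1.0, -0.5]
grip_width: 0.009
gripper_force: 59.1
```

```bash
python3 - <<'E'
from h import *
go([.4383,.3178,.2],-.32)
o=arm.get_obs();print(o["grip_width"],o["ft_force"],o["moment"],o["gripper_force"])
s=cap("side");x=cv2.resize(s["color"][80:260,220:400],None,fx=3.2,fy=3.2,interpolation=cv2.INTER_CUBIC);cv2.imwrite("pics/s2.png",x[:,:,::-1])
E
```

```text
pos [0.4452 0.0849 0.2159] sh [-0.08   -0.2188  0.0159] rv [ 0.0004  0.0012 -0.0012] t 7.575 j6 [-0.06  0.35  1.89 -0.    0.9   1.83]
0.008997643910264266 [ 0.26381788 -0.98802245 -0.49642757] [-0.01547361 -0.01022541 -0.00385559] 59.08530235290527
```

View pics/s2.png

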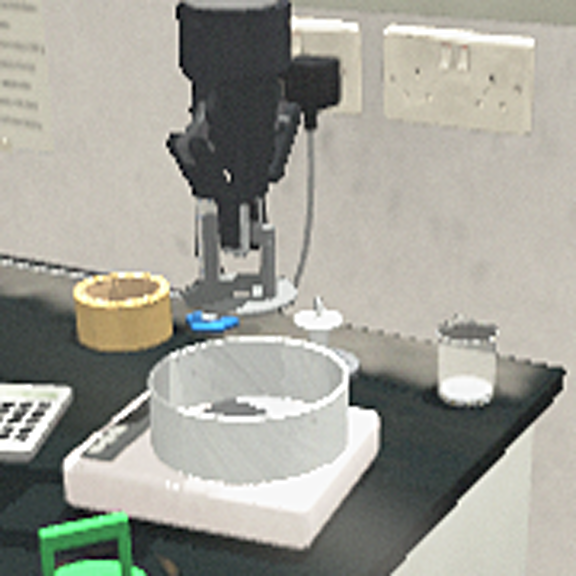

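The guard is held clear above the shield, at about (240,295) in the crop, and its plate is level. Next I'll carry it over the post.

Call:
{"api": "drive_tool", "payload": {"commands": [[[-0.01, -0.0273, 0], [0, 0, 0], 1], [[-0.01, -0.0273, 0], [0, 0, 0], 1], [[-0.01, -0.0274, 0], [0, 0, 0], 1], [[-0.01, -0.0274, 0], [0, 0, 0], 1], [[-0.01, -0.0274, 0], [0, 0, 0], 1], [[-0.01, -0.0274, 0], [0, 0, 0], 1], [[-0.01, -0.0273, 0.015], [0, 0, 0], 1], [[-0.01, -0.0273, 0.02], [0, 0, 0], 1], [[0, 0, 0.02], [0, 0, 0], 1], [[0, 0, 0], [0, 0, 0], 1], [[0, 0, 0], [0, 0, 0], 1]]}}

```text
time_s: 9.0
position: [0.439, 0.3175, 0.1611]
tool_rot: [0.987, -0.16, -0.0, 0.0]
ft_force: [-0.1, 0.4, -0.6]
grip_width: 0.0083
gripper_force: 59.1
```

```bash
python3 - <<'E'
from h import *
np.set_printoptions(precision=4,suppress=True)
go([.4383,.3178,.13],-.32)
s=cap("side");t=cap("top");w=cap("wrist")
a=cv2.resize(s["color"][110:210,270:390],None,fx=3.3,fy=3.3,interpolation=cv2.INTER_CUBIC)
b=cv2.resize(w["color"][130:350,200:450],None,fx=1.6,fy=1.6,interpolation=cv2.INTER_CUBIC)
o=np.zeros((360,800,3),np.uint8);o[:330,:396]=a;o[:352,400:800]=b
cv2.imwrite("pics/s3.png",o[:,:,::-1])
z=arm.get_obs()["position"][2]-.055
print("proj side pin tip",proj(s,np.array([.4383,.3178,.075])),"collar",proj(s,np.array([.4383,.3178,.055])),"plate ctr",proj(s,np.array([.4383,.3178,z+.0025])))
print("wrist plate top",proj(w,np.array([.4383,.3178,z+.005])),"pin",proj(w,np.array([.4383,.3178,.075])))
E
```

```text
pos [0.439  0.3175 0.1611] sh [-0.0007 -0.      0.0311] rv [ 0.0006  0.0006 -0.0016] t 9.0 j6 [ 0.42  0.54  1.73 -0.    0.87  2.31]
proj side pin tip (np.float64(318.5970544451556), np.float64(172.8771674681053)) collar (np.float64(318.6957010934874), np.float64(179.2910894913026)) plate ctr (np.float64(318.4235904242003), np.float64(161.5986828662214))
wrist plate top (np.float64(326.0935737202839), np.float64(236.1334032452681)) pin (np.float64(326.05480828061076), np.float64(216.82601760921537))
```

View pics/s3.png

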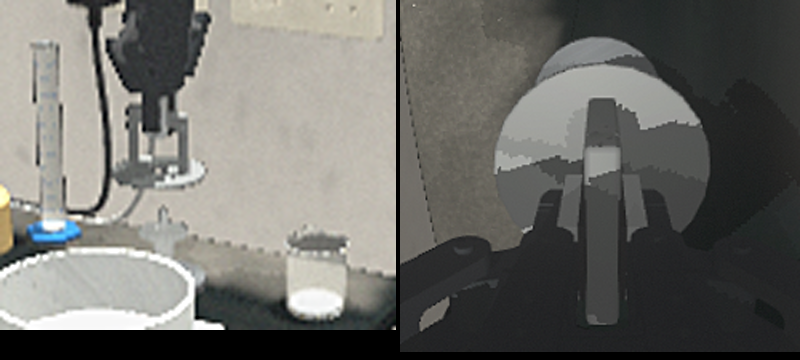

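The guard hangs over the post. In the side view (left panel) the plate is centred near column 157 and the pin is near column 164, so I'll measure that offset more precisely.

```bash
python3 - <<'E'
from h import *
np.set_printoptions(precision=4,suppress=True,linewidth=200)
s=cap("side");g=cv2.cvtColor(s["color"],cv2.COLOR_RGB2GRAY)
for r in range(171,185):print(r,g[r,306:336])
print()
for r in range(156,169):print(r,g[r,298:338])
for cam in("side","top"):
  if cam=="top":cap("top")
  for t in("guard_grip","post_seat"):
    for r in arm.cut_out(cam,t):
      ys,xs=np.nonzero(r["region"]);print(cam,t,round(r["confidence"],2),xs.min(),xs.max(),ys.min(),ys.max(),xs.mean(),ys.mean())
p=np.array([.4383,.3178,.055]);print(proj(s,p+[.01,0,0]),proj(s,p),proj(s,p+[0,.01,0]))
E
```

```text
171 [191 189 195 190 122 131 190 193 191 183 188 188 192 190 193 193 189 190 188 188 187 188 189 192 187 190 188 187 185 189]
172 [189 193 202 143 119 180 194 188 188 190 186 192 193 138 193 190 189 194 193 189 190 190 188 185 188 187 191 186 186 184]
173 [191 201 165 109 158 197 191 190 189 188 194 190 134 156 134 193 193 191 189 189 187 185 192 191 191 189 190 191 186 186]
174 [228 164 113 136 188 193 188 187 189 189 191 192 105 195 142 190 193 186 192 186 192 190 192 194 188 192 190 192 191 181]
175 [182 110 131 180 196 190 190 189 188 186 194 194 126 189 181 193 189 188 194 193 190 189 190 193 189 191 185 192 187 187]
176 [136 170 180 197 192 188 189 190 190 192 193 192 125 189 176 133 195 192 194 195 191 188 187 189 190 189 190 189 189 187]
177 [151 148 144 200 194 196 194 190 179 175 175 174 153 185 177 137 180 177 175 135 196 191 191 189 191 193 187 191 190 191]
178 [140 121 120 162 164 167 153 183 166 163 168 202 169 186 177 169 168 164 167 134 143 193 191 189 190 188 187 188 190 187]
179 [143 143 138 137 136 138 149 168 162 166 168 190 168 177 171 165 167 167 171 170 137 195
[... 2744 characters left out ...]
1 193 190 196 193 195 191 188 185 185 186 185 189 186 187 191 182 188 184 187]
side guard_grip 0.71 229 267 240 277 247.25667351129363 260.46817248459956
side guard_grip 0.7 304 331 142 166 317.568 157.13333333333333
side post_seat 0.74 313 331 174 197 321.2032520325203 183.08943089430895
top guard_grip 0.93 344 377 237 270 360.9676375404531 253.61596548004314
top guard_grip 0.73 166 201 213 250 185.99705882352941 232.98235294117646
top post_seat 0.6 193 212 220 249 204.00701754385966 235.73684210526315
(np.float64(322.0140874708541), np.float64(179.55727291461986)) (np.float64(318.6957010934874), np.float64(179.2910894913026)) (np.float64(319.53941808471853), np.float64(178.07763606690497))
```

Call:
{"api": "drive_tool", "payload": {"commands": [[[0.0012, -0.0003, 0.01], [0, 0, 0], 1], [[0, 0, 0.01], [0, 0, 0], 1], [[0, 0, 0.01], [0, 0, 0], 1], [[0, 0, 0.005], [0, 0, 0], 1], [[0, 0, 0.005], [0, 0, 0], 1], [[0, 0, 0], [0, 0, 0], 1], [[0, 0, 0], [0, 0, 0], 1]]}}

```text
time_s: 10.32
position: [0.4405, 0.3178, 0.1215]
tool_rot: [0.987, -0.16, 0.0, -0.0]
ft_force: [-0.1, -0.2, 0.1]
grip_width: 0.0088
gripper_force: 59.1
```

Call:
{"api": "drive_tool", "payload": {"commands": [[[0, 0, 0.004], [0, 0, 0], 1], [[0, 0, 0.003], [0, 0, 0], 1], [[0, 0, 0.002], [0, 0, 0], 1], [[0, 0, 0], [0, 0, 0], 1], [[0, 0, 0], [0, 0, 0], 1]]}}

```text
time_s: 10.95
position: [0.4403, 0.3177, 0.1123]
tool_rot: [0.987, -0.16, 0.0, -0.0]
ft_force: [0.7, 0.9, 0.7]
grip_width: 0.009
gripper_force: 59.1
```

Call:
{"api": "drive_tool", "payload": {"commands": [[[0, 0, 0.001], [0, 0, 0], 1], [[0, 0, 0.001], [0, 0, 0], 1], [[0, 0, 0.001], [0, 0, 0], 1], [[0, 0, 0], [0, 0, 0], 1], [[0, 0, 0], [0, 0, 0], 1]]}}

```text
time_s: 11.58
position: [0.4403, 0.3178, 0.1102]
tool_rot: [0.987, -0.16, 0.0, -0.0]
ft_force: [-1.9, 0.3, 5.7]
grip_width: 0.0087
gripper_force: 60.0
```

Contact came at the expected seat height (TCP 0.110), so I'll release and rise.

Call:
{"api": "drive_tool", "payload": {"commands": [[[0, 0, 0], [0, 0, 0], 0.5], [[0, 0, 0], [0, 0, 0], 0], [[0, 0, 0], [0, 0, 0], 0], [[0, 0, -0.01], [0, 0, 0], 0], [[0, 0, -0.02], [0, 0, 0], 0], [[0, 0, -0.03], [0, 0, 0], 0], [[0, 0, -0.04], [0, 0, 0], 0], [[0, 0, -0.04], [0, 0, 0], 0], [[0, 0, 0], [0, 0, 0], 0]]}}

```text
time_s: 12.7
position: [0.4422, 0.3187, 0.2533]
tool_rot: [0.987, -0.16, 0.004, -0.002]
ft_force: [-0.7, 0.1, 0.0]
grip_width: 0.0428
gripper_force: 0.0
```

```bash
python3 - <<'E'
from h import *
go([.44,.08,.25],-.32)
s=cap("side");w=cap("wrist")
a=cv2.resize(s["color"][120:210,280:390],None,fx=3.6,fy=3.6,interpolation=cv2.INTER_CUBIC)
b=cv2.resize(w["color"][100:300,215:440],None,fx=1.75,fy=1.75,interpolation=cv2.INTER_CUBIC)
o=np.zeros((360,800,3),np.uint8);o[:324,:396]=a;o[:350,400:794]=b
cv2.imwrite("pics/s4.png",o[:,:,::-1])
p=np.array([.4393,.3178,.0575]);print(proj(s,p),proj(s,p+[0,0,.01]))
E
```

```text
pos [0.4422 0.3187 0.2533] sh [0.0732 0.2272 0.0025] rv [-0.0059 -0.0064 -0.0011] t 12.7 j6 [0.42 0.41 1.64 0.   1.08 2.31]
(np.float64(319.0149703315208), np.float64(178.52041517752548)) (np.float64(318.966816469552), np.float64(175.31823793085965))
```

View pics/s4.png

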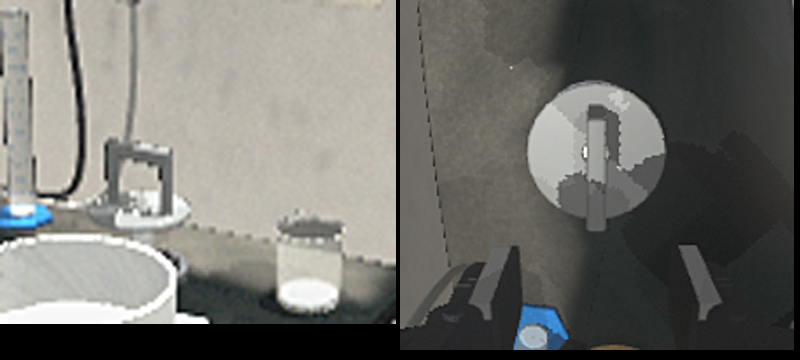

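The guard sits level on the collar (plate at about (139,210) in the left panel) with the gripper free. On to the big weight.

Call:
{"api": "drive_tool", "payload": {"commands": [[[0, 0, 0], [0.006, 0.006, -0.16], 0], [[0, 0, 0], [0, 0, -0.16], 0], [[0, 0, 0], [0, 0, -0.16], 0], [[0, 0, 0], [0, 0, -0.16], 0]]}}

```text
time_s: 13.3
position: [0.4391, 0.3172, 0.2475]
tool_rot: [0.987, 0.161, 0.002, -0.001]
ft_force: [-0.5, -0.2, -0.1]
grip_width: 0.0428
gripper_force: 0.0
```

Call:
{"api": "drive_tool", "payload": {"commands": [[[-0.0178, 0.042, 0], [0, 0, 0], -0.2], [[-0.0178, 0.042, 0], [0, 0, 0], -0.2], [[-0.0178, 0.042, 0], [0, 0, 0], -0.2], [[-0.0178, 0.042, 0], [0, 0, 0], -0.2], [[-0.0178, 0.042, 0], [0, 0, 0], -0.2], [[-0.0178, 0.042, 0], [0, 0, 0], -0.2], [[-0.0178, 0.042, 0], [0, 0, 0], -0.2], [[-0.0178, 0.042, 0], [0, 0, 0], -0.2], [[-0.0178, 0.042, 0], [0, 0, 0], -0.2], [[-0.0178, 0.042, 0], [0, 0, 0], -0.2], [[-0.0178, 0.042, 0], [0, 0, 0], -0.2], [[-0.0178, 0.042, 0.02], [0, 0, 0], -0.2]]}}

```text
time_s: 14.8
position: [0.3954, -0.2294, 0.2262]
tool_rot: [0.987, 0.159, 0.004, -0.001]
ft_force: [-0.1, 0.1, -0.7]
grip_width: 0.0511
gripper_force: 0.0
```

```bash
python3 - <<'E'
from h import *
np.set_printoptions(precision=4,suppress=True)
go([.3985,-.2255,.10],.32)
print(arm.get_obs()["grip_width"])
w=cap("wrist")
for t in("big_weight_center","small_weight_center"):
  for r in arm.cut_out("wrist",t):
    m=r["region"];ys,xs=np.nonzero(m);print(t,round(r["confidence"],2),xs.min(),xs.max(),ys.min(),ys.max(),xs.mean(),ys.mean(),w["color"][m].mean(0),atz(w,xs.mean(),ys.mean(),.0205))
for p in((.3985,-.2255),(.4636,-.2038)): print(proj(w,np.array([*p,.041])),proj(w,np.array([*p,0])))
t=cap("top")
b=cv2.resize(w["color"][80:330,200:450],None,fx=1.6,fy=1.6,interpolation=cv2.INTER_CUBIC)
a=cv2.resize(t["color"][180:285,245:335],None,fx=4.4,fy=4.4,interpolation=cv2.INTER_CUBIC)
o=np.zeros((470,800,3),np.uint8);o[:462,:396]=a;o[:400,400:]=b
cv2.imwrite("pics/s5.png",o[:,:,::-1])
E
```

```text
pos [ 0.3954 -0.2294  0.2262] sh [ 0.0031 -0.0026  0.1262] rv [-0.0012 -0.0088 -0.0015] t 14.8 j6 [-0.78  0.34  1.87  0.01  0.93  0.47]
0.05113440981004002
big_weight_center 0.97 310 331 165 189 320.5619266055046 177.44036697247705 [228.2339 205.7202 107.7546] [ 0.3989 -0.2224  0.0205]
big_weight_center 0.76 307 331 104 127 318.9205298013245 115.0176600441501 [245.2318 196.5055 219.4481] [ 0.4622 -0.1999  0.0205]
small_weight_center 0.54 258 278 60 79 267.8606811145511 69.97523219814242 [218.7802 202.8297 110.7585] [ 0.4928 -0.1329  0.0205]
(np.float64(322.97797210082086), np.float64(182.46585533020595)) (np.float64(323.3000409385368), np.float64(175.32784455775763))
(np.float64(322.6688504554516), np.float64(114.55158997282545)) (np.float64(323.04042836364215), np.float64(115.20473131789548))
```

View pics/s5.png

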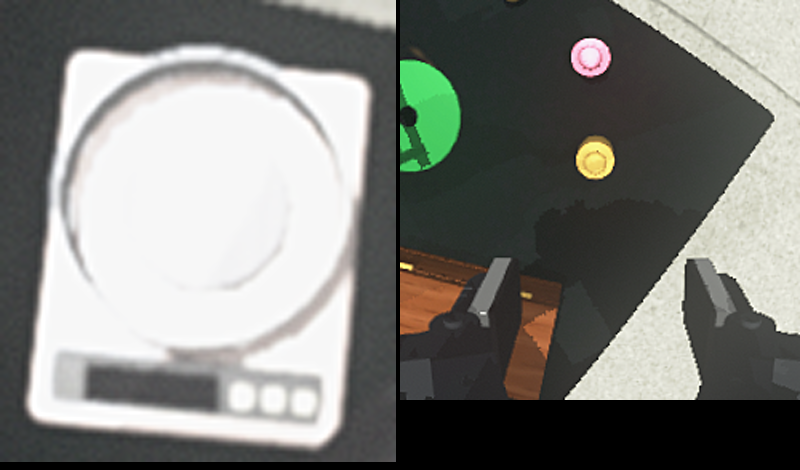

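The left panel shows the empty pan, with the shield rim centred near (204,203) and the pan's edges at right 290 and bottom 290. The right panel shows the big brass weight at (595,158), between the fingers' columns, with the pink one beyond it.

```bash
python3 - <<'E'
from h import *
np.set_printoptions(precision=4,suppress=True)
t=cap("top");s=cap("side")
print("rim",atz(t,291.4,226.1,.1),"pan",atz(t,291.8,226.8,.062))
# fit rim circle by projecting: side ellipse extents from the crop s0
for nm,c in(("top",t),("side",s)):
  for ctr in((.441,.081),(.445,.0835)):
    a=np.linspace(0,2*np.pi,100);P=np.array([proj(c,np.array([ctr[0]+.075*np.cos(k),ctr[1]+.075*np.sin(k),.1])) for k in a]);print(nm,ctr,P.min(0),P.max(0))
g=cv2.cvtColor(s["color"],cv2.COLOR_RGB2GRAY)
for r in(202,205,208):print(r,list(g[r,260:270]),list(g[r,322:336]))
g=cv2.cvtColor(t["color"],cv2.COLOR_RGB2GRAY)
print("col291",[int(x) for x in g[186:200,291]]); print("row226",[int(x) for x in g[226,252:270]],[int(x) for x in g[226,318:336]])
print("box",[atz(t,*q,.05) for q in((432,291),(365,297))])
go([.399,-.224,.10],.32)
E
```

```text
rim [0.442  0.0805 0.1   ] pan [0.4444 0.0812 0.062 ]
top (0.441, 0.081) [257.3249 193.3242] [325.0106 260.7959]
top (0.445, 0.0835) [256.194  191.6024] [323.8301 258.9734]
side (0.441, 0.081) [263.1206 185.3804] [326.3109 211.0253]
side (0.445, 0.0835) [265.0882 185.1444] [328.1887 210.72  ]
202 [np.uint8(89), np.uint8(88), np.uint8(81), np.uint8(78), np.uint8(76), np.uint8(224), np.uint8(255), np.uint8(255), np.uint8(255), np.uint8(202)] [np.uint8(184), np.uint8(187), np.uint8(255), np.uint8(255), np.uint8(255), np.uint8(209), np.uint8(225), np.uint8(34), np.uint8(53), np.uint8(69), np.uint8(60), np.uint8(62), np.uint8(66), np.uint8(68)]
205 [np.uint8(75), np.uint8(195), np.uint8(255), np.uint8(255), np.uint8(222), np.uint8(71), np.uint8(123), np.uint8(181), np.uint8(172), np.uint8(189)] [np.uint8(255), np.uint8(244), np.uint8(205), np.uint8(210), np.uint8(211), np.uint8(217), np.uint8(225), np.uint8(35), np.uint8(60), np.uint8(52), np.uint8(60), np.uint8(61), np.uint8(56), np.uint8(61)]
208 [np.uint8(255), np.uint8(125), np.uint8(75), np.uint8(92), np.uint8(92), np.uint8(91), np.uint8(101), np.uint8(187), np.uint8(182), np.uint8(186)] [np.uint8(209), np.uint8(208), np.uint8(215), np.uint8(210), np.uint8(209), np.uint8(209), np.uint8(231), np.uint8(255), np.uint8(255), np.uint8(255), np.uint8(255), np.uint8(255), np.uint8(255), np.uint8(255)]
col291 [78, 74, 66, 81, 162, 242, 246, 208, 145, 139, 156, 189, 215, 239]
row226 [66, 66, 62, 88, 177, 231, 201, 151, 186, 234, 236, 245, 248, 248, 247, 247, 247, 247] [247, 247, 247, 246, 244, 248, 237, 187, 144, 105, 77, 76, 80, 76, 76, 75, 76, 78]
box [array([ 0.2915, -0.2354,  0.05  ]), array([ 0.2817, -0.0821,  0.05  ])]
pos [ 0.3949 -0.2263  0.2259] sh [ 0.0038 -0.0003  0.126 ] rv [-0.0046 -0.0072 -0.0008] t 15.1 j6 [-0.77  0.34  1.87  0.01  0.93  0.47]
```

Call:
{"api": "drive_tool", "payload": {"commands": [[[0.0038, -0.0003, 0], [-0.004, -0.007, 0], -0.2], [[0, 0, 0.04], [0, 0, 0], -0.2], [[0, 0, 0.04], [0, 0, 0], -0.2], [[0, 0, 0.04], [0, 0, 0], -0.2], [[0, 0, 0.03], [0, 0, 0], -0.2], [[0, 0, 0], [0, 0, 0], -0.2], [[0, 0, 0], [0, 0, 0], -0.2]]}}

```text
time_s: 15.98
position: [0.4001, -0.2264, 0.0775]
tool_rot: [0.987, 0.159, 0.001, 0.002]
ft_force: [-0.0, -1.1, 0.1]
grip_width: 0.051
gripper_force: 0.0
```

```bash
python3 - <<'E'
from h import *
np.set_printoptions(precision=4,suppress=True)
go([.399,-.224,.024],.32)
w=cap("wrist")
for r in arm.cut_out("wrist","big_weight_center"):
    m=r["region"];ys,xs=np.nonzero(m);print(round(r["confidence"],2),xs.min(),xs.max(),ys.min(),ys.max(),xs.mean(),ys.mean(),w["color"][m].mean(0),atz(w,xs.mean(),ys.mean(),.0305))
print(proj(w,np.array([.399,-.224,.0305])))
E
```

```text
pos [ 0.4001 -0.2264  0.0775] sh [-0.0004 -0.0028  0.0535] rv [ 0.0035 -0.002  -0.    ] t 15.975 j6 [-0.76  0.63  1.98  0.    0.53  0.49]
0.79 299 341 204 254 320.0834782608696 229.8313043478261 [158.7971 135.0684  72.982 ] [ 0.4027 -0.2223  0.0305]
0.75 293 336 98 143 314.51884422110555 120.32788944723617 [244.2487 191.3687 216.1916] [ 0.4618 -0.1999  0.0305]
(np.float64(320.7890575300307), np.float64(236.2640117845749))
```

Call:
{"api": "drive_tool", "payload": {"commands": [[[0.0005, -0.003, 0.02], [0.003, -0.002, 0], -0.2], [[0, 0, 0.02], [0, 0, 0], -0.2], [[0, 0, 0.0135], [0, 0, 0], -0.2], [[0, 0, 0], [0, 0, 0], -0.2], [[0, 0, 0], [0, 0, 0], -0.2]]}}

```text
time_s: 16.7
position: [0.3992, -0.2238, 0.0237]
tool_rot: [0.987, 0.159, -0.0, 0.0]
ft_force: [0.3, 0.2, -0.2]
grip_width: 0.0507
gripper_force: 0.0
```

Call:
{"api": "drive_tool", "payload": {"commands": [[[0, 0, 0], [0, 0, 0], 0.1], [[0, 0, 0], [0, 0, 0], 0.3], [[0, 0, 0], [0, 0, 0], 0.5], [[0, 0, 0], [0, 0, 0], 0.7], [[0, 0, 0], [0, 0, 0], 1], [[0, 0, 0], [0, 0, 0], 1], [[0, 0, 0], [0, 0, 0], 1]], "grip_force": 40}}

```text
time_s: 17.58
position: [0.399, -0.2236, 0.0236]
tool_rot: [0.987, 0.159, -0.0, -0.0]
ft_force: [-0.3, -0.2, 6.7]
grip_width: 0.0237
gripper_force: 39.1
```

Call:
{"api": "drive_tool", "payload": {"commands": [[[0, 0, -0.01], [0, 0, 0], 1], [[0, 0, -0.025], [0, 0, 0], 1], [[0, 0, -0.035], [0, 0, 0], 1], [[0, 0, -0.04], [0, 0, 0], 1], [[0, 0, -0.04], [0, 0, 0], 1], [[0, 0, -0.025], [0, 0, 0], 1], [[0, 0, 0], [0, 0, 0], 1], [[0, 0, 0], [0, 0, 0], 1]]}}

```text
time_s: 18.58
position: [0.3984, -0.223, 0.1975]
tool_rot: [0.987, 0.159, -0.001, -0.001]
ft_force: [-0.6, 0.4, -1.7]
grip_width: 0.024
gripper_force: 39.4
```

```bash
python3 - <<'E'
from h import *
go([.4455,.083,.195],.32)
o=arm.get_obs();print(o["grip_width"],o["gripper_force"],o["ft_force"])
s=cap("side")
for r in arm.cut_out("side","big_weight_center"):
    m=r["region"];ys,xs=np.nonzero(m);print(round(r["confidence"],2),xs.min(),xs.max(),ys.min(),ys.max(),xs.mean(),ys.mean(),s["color"][m].mean(0))
p=o["position"];print([np.round(proj(s,p+[0,0,k]),1) for k in(-.0236,-.003,.0174)])
E
```

```text
pos [ 0.3984 -0.223   0.1975] sh [ 0.1406 -0.2758  0.003 ] rv [-0.0024  0.0015 -0.0012] t 18.575 j6 [-0.76  0.39  1.9  -0.    0.86  0.5 ]
0.023972089718622133 39.41291252260271 [-0.64725322  0.44362506 -1.69752314]
0.56 254 268 287 310 261.36700336700335 298.8552188552189 [219.72053872 158.50505051 174.5016835 ]
[array([215.4, 226.2]), array([214. , 215.3]), array([212.6, 204.2])]
```

Held; moving over the pan.

Call:
{"api": "drive_tool", "payload": {"commands": [[[0.014, -0.0276, 0], [0, 0, 0], 1], [[0.014, -0.0276, 0], [0, 0, 0], 1], [[0.014, -0.0276, 0], [0, 0, 0], 1], [[0.014, -0.0276, 0], [0, 0, 0], 1], [[0.014, -0.0276, 0], [0, 0, 0], 1], [[0.014, -0.0276, 0], [0, 0, 0], 1], [[0.014, -0.0276, 0], [0, 0, 0], 1], [[0.014, -0.0276, 0], [0, 0, 0], 1], [[0.014, -0.0275, 0], [0, 0, 0], 1], [[0.0145, -0.0275, 0], [0, 0, 0], 1], [[0, 0, 0], [0, 0, 0], 1], [[0, 0, 0], [0, 0, 0], 1]]}}

```text
time_s: 20.18
position: [0.4454, 0.0821, 0.1974]
tool_rot: [0.987, 0.159, -0.002, -0.0]
ft_force: [-0.2, 0.2, -0.6]
grip_width: 0.0233
gripper_force: 39.5
```

```bash
python3 - <<'E'
from h import *
np.set_printoptions(precision=4,suppress=True)
go([.4455,.083,.0965],.32)
w=cap("wrist");s=cap("side")
a=cv2.resize(s["color"][120:240,240:350],None,fx=3.6,fy=3.6,interpolation=cv2.INTER_CUBIC)
b=cv2.resize(w["color"][90:330,200:450],None,fx=1.6,fy=1.6,interpolation=cv2.INTER_CUBIC)
o=np.zeros((435,800,3),np.uint8);o[:432,:396]=a;o[:384,400:]=b
cv2.imwrite("pics/s6.png",o[:,:,::-1])
a=np.linspace(0,2*np.pi,200)
for c,f in((w,lambda q:(400+(q[:,0]-200)*1.6,(q[:,1]-90)*1.6)),(s,lambda q:((q[:,0]-240)*3.6,(q[:,1]-120)*3.6))):
  for r,z in((.075,.1),(.045,.062)):
    P=np.array([proj(c,np.array([.4455+r*np.cos(k),.083+r*np.sin(k),z])) for k in a]);u,v=f(P);print(r,u.min(),u.max(),v.min(),v.max())
p=arm.get_obs()["position"];print("weight bottom/top in side crop",[((q[0]-240)*3.6,(q[1]-120)*3.6) for q in(proj(s,p+[0,0,-.0236]),proj(s,p+[0,0,.0174]))])
E
```

```text
pos [0.4454 0.0821 0.1974] sh [ 0.0006 -0.0007  0.1009] rv [-0.0014  0.0029 -0.0007] t 20.175 j6 [-0.07  0.38  1.91  0.    0.85  1.19]
0.075 443.02180900053975 755.6132575675352 27.480116593437312 328.10046874873973
0.045 516.7747140970816 682.1864566185028 87.0687249690705 247.2162102128847
0.075 90.73713817936223 318.07051394551803 234.84030457443637 327.0180581017093
0.045 139.5294439350106 273.65263823137974 301.4179682159256 359.92438808462305
weight bottom/top in side crop [(np.float64(200.2406459549666), np.float64(172.81921828577273)), (np.float64(197.86106467725597), np.float64(111.47980448008892))]
```

View pics/s6.png

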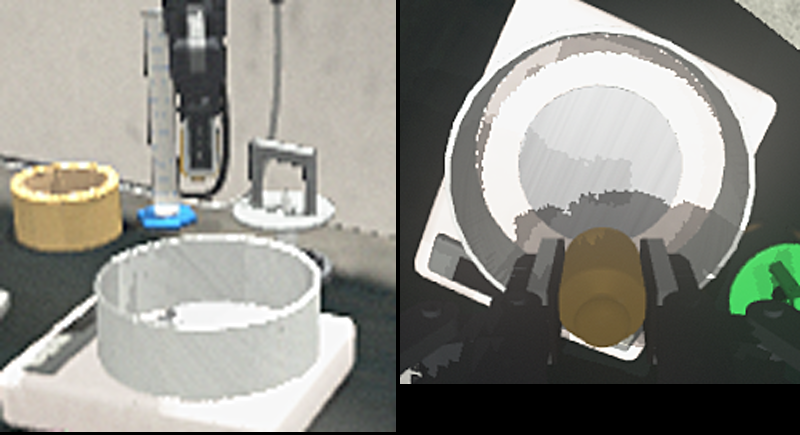

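The wrist view (right panel) shows the weight upright in the jaws. The rim spans columns 446–756 and the pan spans 518–683, both within about 1 mm of the predictions for (0.4455, 0.083). I'll check how the weight sits in the jaws before going down.

```bash
python3 - <<'E'
from h import *
w=cap("wrist");p=arm.get_obs()["position"];a=np.linspace(0,2*np.pi,100)
for dz in(-.0276,-.0236,-.0196,.0064):
  P=np.array([proj(w,p+[.0125*np.cos(k),.0125*np.sin(k),dz]) for k in a]);print(dz,(P.min(0)-[200,90])*1.6+[400,0],(P.max(0)-[200,90])*1.6+[400,0])
go([.446,.083,.096],.32)
E
```

```text
-0.0276 [563.58414514 219.33071079] [638.64265997 287.44504272]
-0.0236 [562.71816261 223.73586415] [639.50070128 293.05378555]
-0.0196 [561.8144767  228.35595084] [640.39614479 298.90204115]
0.0064 [554.84735088 264.82383334] [647.30129491 343.80900504]
pos [0.4458 0.0815 0.1979] sh [ 0.0008 -0.0012  0.1019] rv [-0.0011  0.0017 -0.0025] t 20.325 j6 [-0.07  0.38  1.91  0.    0.85  1.19]
```

Call:
{"api": "drive_tool", "payload": {"commands": [[[0.0022, -0.0012, 0.01], [0, 0.001, 0], 1], [[0, 0, 0.015], [0, 0, 0], 1], [[0, 0, 0.015], [0, 0, 0], 1], [[0, 0, 0.015], [0, 0, 0], 1], [[0, 0, 0.015], [0, 0, 0], 1], [[0, 0, 0.01], [0, 0, 0], 1], [[0, 0, 0.01], [0, 0, 0], 1], [[0, 0, 0.006], [0, 0, 0], 1], [[0, 0, 0.004], [0, 0, 0], 1], [[0, 0, 0], [0, 0, 0], 1], [[0, 0, 0], [0, 0, 0], 1], [[0, 0, 0], [0, 0, 0], 1]]}}

```text
time_s: 21.82
position: [0.448, 0.0842, 0.0986]
tool_rot: [0.987, 0.159, 0.0, -0.0]
ft_force: [-0.2, 0.5, -0.8]
grip_width: 0.0234
gripper_force: 39.5
```

```bash
python3 - <<'E'
from h import *
go([.4475,.0835,.0955],.32)
o=arm.get_obs();print(o["grip_width"],o["gripper_force"],o["ft_force"],abs(o["qd"]).max())
w=cap("wrist")
for r in arm.cut_out("wrist","big_weight_center")[:2]:
    m=r["region"];ys,xs=np.nonzero(m);print(round(r["confidence"],2),xs.min(),xs.max(),ys.min(),ys.max(),w["color"][m].mean(0))
p=o["position"];a=np.linspace(0,2*np.pi,100)
for dz in(-.0236,-.0196,.0064):
  P=np.array([proj(w,p+[.0125*np.cos(k),.0125*np.sin(k),dz]) for k in a]);print(dz,P.min(0),P.max(0))
t=cap("top")
print([(n,[(round(r["position"][0]*640,1),round(r["position"][1]*400,1),round(r["confidence"],2)) for r in arm.look_for("top",n)]) for n in("guard_grip","beaker_center","small_weight_center","big_weight_center")])
E
```

```text
pos [0.448  0.0842 0.0986] sh [-0.0007  0.0006  0.0031] rv [-0.0006 -0.001  -0.0011] t 21.825 j6 [-0.06  0.58  1.98  0.    0.58  1.19]
0.02344947566064374 39.50464712528628 [-0.2481432   0.50186287 -0.76941561] 0.002125135969042421
0.93 299 352 232 306 [91.95833333 78.04861111 52.16364734]
0.84 570 604 265 297 [144.85619174  90.46071904 103.7816245 ]
-0.0236 [301.51804588 229.96022261] [349.45049315 273.28474974]
-0.0196 [300.95338132 232.82404271] [350.0088721  276.91920952]
0.0064 [296.59947429 255.4279422 ] [354.31613953 304.83064474]
[('guard_grip', [(357.7, 252.6, 0.58)]), ('beaker_center', [(200.7, 177.0, 0.86)]), ('small_weight_center', []), ('big_weight_center', [(409.0, 220.1, 0.49)])]
```

Call:
{"api": "drive_tool", "payload": {"commands": [[[-0.0007, 0.0006, 0.0015], [0, 0, 0], 1], [[0, 0, 0.0018], [0, 0, 0], 1], [[0, 0, 0], [0, 0, 0], 1], [[0, 0, 0], [0, 0, 0], 1], [[0, 0, 0], [0, 0, 0], 1], [[0, 0, 0], [0, 0, 0], 1]]}}

```text
time_s: 22.92
position: [0.4473, 0.0834, 0.095]
tool_rot: [0.987, 0.159, 0.0, -0.0]
ft_force: [-0.8, 0.5, 0.1]
grip_width: 0.0238
gripper_force: 39.5
```

```bash
python3 - <<'E'
from h import *
go([.4473,.0836,.0955],.32)
o=arm.get_obs();print(o["grip_width"],o["gripper_force"],o["ft_force"],abs(o["qd"]).max())
s=cap("side")
print([(n,[(round(r["position"][0]*640,1),round(r["position"][1]*400,1),round(r["confidence"],2)) for r in arm.look_for("side",n)]) for n in("guard_grip","beaker_center","small_weight_center","big_weight_center")])
E
```

```text
pos [0.4473 0.0834 0.095 ] sh [ 0.0001 -0.0001 -0.0005] rv [-0.0009 -0.0004 -0.0012] t 22.925 j6 [-0.06  0.59  1.98  0.    0.57  1.19]
0.02381671069378894 39.50366431308794 [-0.7769472   0.48952018  0.0900663 ] 0.0012229020677937096
[('guard_grip', [(314.4, 176.8, 0.91), (244.7, 264.2, 0.6)]), ('beaker_center', [(364.6, 191.2, 0.64)]), ('small_weight_center', [(287.4, 284.8, 0.65), (293.7, 218.3, 0.38)]), ('big_weight_center', [(264.9, 297.3, 0.85)])]
```

```bash
python3 -c "
from station import arm
print(arm.close_job())"
```

```text
the job is handed in; nothing more can be done
None
```

Job handed in at about 23 s: the guard sits level on the post collar and is released, and the big brass weight is held upright and still over the middle of the pan, its underside an estimated 9–13 mm above it; no contact of the weight with the balance was seen, and the small weight and beaker stand where they were.

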